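Re-tension the drive belt of a bench buffer

TASK

The buffer's drive belt has gone slack. Swing the lock lever under the tension wheel fully open, wind the wheel clockwise by its handle until it comes up firm (10 to 14 N of pull at the handle, never so hard as to overstrain the belt), then swing the lever fully back to lock the screw and let go. Leave the loose things on the bench alone.

Things in the scene. Friction and masses are not known exactly. Their poses are not given: they have to be found in the camera images.
- machine: Bench buffer on a plywood board, 335 x 600 x 18 mm. Origin: bench height, on the vertical axis of the tension screw; z up. 175 mm along -y lies the motor (top 200 mm high, terminal box 230), 400 mm along -y the arbor (280 mm); grey belt guard on the +x side. A green bracket, 118 mm high, on the +y side holds the screw's nut; lever and wheel are above it.
- tension_wheel: Dark steel handwheel, 134 mm over its rim (14 mm thick), three spokes, level, on top of the tension screw, one piece with it. Origin on the axis in the rim's mid-plane, 150 to 153 mm above the bench at first. Wound clockwise (seen from above) it goes down 4 mm a turn (less once under load) and tightens the belt. It stays where it is left.
- screw_tip (a point): Flat lower end (24 mm wide) of the screw, 87 mm below the wheel's origin. It first closes a gap of a few mm to the motor plate, then presses on it; how far differs (0.5 to 2 turns in all) and shows only in the feel. Pull at the handle, turned slowly: 2 N while it runs free, then rising steadily, by about 10 N over half a turn. Right: 10 to 14 N (9 to 15 tolerated). At 18 N the belt is overstrained.
- handle_mid (a point): Middle of the wheel's crank handle, an upright black cylinder 23 mm thick, 50 mm long, on the rim, 55 mm from the wheel's axis. Its foot is 27 mm below this point, its top 23 mm above; the rim's top is 30 mm below. It revolves freely on its pin, so it can be held in one orientation all the way round. Goes down with the wheel.
- lever_knob (a point): Middle of the upright black knob at the end of the lock lever: 22 mm thick, 45 mm long (22 mm above and below this point), 125 mm from the screw's axis, 166 mm above the bench. The steel lever lies just below the wheel's rim, about 130 mm above the bench, and turns level about the screw's axis.
- lock_lever (a joint): Angle of the lock lever (rad): 0 = locked, at its stop; it opens anticlockwise seen from above, to its other stop at 1.05, and stays where it is left. It takes 2 N at the knob, about 4 N for the last bit of locking. While it is locked the screw is clamped and the wheel must not be forced round; from 0.5 rad on the screw is free.
- motor_base: Two green hinge blocks on the board, 275 mm along the machine's -y from the screw, with the hinged dark steel motor plate that they carry (with it the electric motor, 8 kg). Origin on the board's top, midway below the hinge line. The plate's tongue reaches under the foot of the screw, which pushes it down by a fraction of a mm.
- spanner: Open spanner, 140 mm long, lying on the board on the robot's side of the screw, below the lever; leave it. Origin: centre of its underside.
- grease_tin: Small tin, 54 mm wide, 34 mm high, on the board beyond the screw; leave it. Origin: centre of its underside.
- screw_jar: Glass jar with a metal lid, 68 mm wide, 85 mm high, on the bench; leave it. Origin: centre of its underside.
- oil_bottle: White bottle with a black cap, 56 mm wide, 150 mm high, on the bench; leave it. Origin: centre of its underside.
- tape_roll: Grey roll of tape lying flat, 100 mm wide, 24 mm high; leave it. Origin: centre of its underside.
- screwdriver: Screwdriver with a yellow handle, lying on the bench; leave it. Origin: centre of its underside.
- offcut: Wooden block 120 x 45 x 45 mm on the bench; leave it. Origin: centre of its underside.
- hammer: Hammer with a wooden handle, lying on the bench; leave it. Origin: centre of its underside.

How it is judged (in metres and radians):
On the way, in this order (a step that is already met when the one before it is completed fails the run):
1. the lock lever is swung open (value of joint lock_lever above 0.85 rad), for 0.2 s.
2. the tension wheel is wound until it is firm, the lever still open (contact force between tension_wheel and motor_base between 75 and 140 N and value of joint lock_lever above 0.5 rad), for 0.3 s.
At the end, for the whole second after the job is handed in: The screw presses on the motor plate with 75 to 140 N (a pull of about 9 to 15 N at the handle), the lock lever is back within 0.12 rad of its locked stop, the wheel is at rest and nothing is held (contact force between tension_wheel and motor_base between 75 and 140 N and value of joint lock_lever below 0.12 rad and angular speed of tension_wheel below 0.1 rad/s); the robot touches nothing.
It fails at once if the belt is overstrained: the screw presses on the motor plate with more than 185 N (about 18 N at the handle) (contact force between tension_wheel and motor_base above 185 N).
It fails at once if the wheel is forced round while the lock lever is locked (below 0.2 rad) (value of joint lock_lever below 0.2 rad and angular speed of tension_wheel above 0.4 rad/s).
It fails at once if a loose thing on the bench or the board is shifted by more than 30 mm (distance of any of spanner, grease_tin, screw_jar, oil_bottle, tape_roll, screwdriver, offcut, hammer from where it was at the start of the episode above 0.03 m).
It also fails if it takes over 72 s, if anything falls off the work surface, if the arm or the gripper's body presses on something with over 40 N, if the wrist force passes 120 N, or if a joint passes its speed limit or range.

ROBOT

A 6-joint arm with a two-finger parallel gripper is mounted at the origin on the work surface. World frame = base frame: x ahead of the robot, y to its left, z up, the work surface at z = 0. Lengths are in mm, angles in rad, forces in N, time in s.
With the tool pointing down it reaches from about 325 to 850 mm from the base axis. Payload 15.5 kg.
Tool frame: the origin (TCP) lies between the finger pads; the fingertips stand 17 mm ahead of it and the grasp point (between the pads) lies 2 mm behind it; y points along the fingers, z is the direction in which the jaws open and shut, and the axes are right-handed (so a half turn about y gives the same grasp; the last joint's range is limited). The gripper opens to 91 mm and grips with 3 to 60 N. Pads are 32 mm wide; open, the fingers measure 118 mm over their backs; the gripper's body (76 mm by 178 mm) begins 60 mm behind the grasp point.
Start: joints at [1.081, 0.494, 1.345, -0, 1.302, -0.096], TCP at [240.385, 576.924, 230.915] pointing down, gripper open.
Joint ranges: [-2.91, 2.91], [-0.82, 2.16], [0.22, 2.67], [-1.22, 4.37], [0.12, 2.79], [-3.08, 3.08]. Speed limits (rad/s): [1.89, 1.89, 2.57, 3.01, 3.01, 3.01].

INTERFACE

Orientations are given as a unit quaternion [w, x, y, z].
In Python, from rig import ctrl gives the robot as it stands. Calls block until the motion is done:
- ctrl.movep(position, orientation): joint-space move of the TCP to a pose.
- ctrl.move_linear(position, frame=None, rate=150, until_force=None): straight line of the TCP; frame=None keeps the orientation; rate is the mean speed in mm/s. With until_force (N) it stops when the force on the tool has changed by that much, and returns True; else False.
- ctrl.move_joints(angles): joint-space move.
- ctrl.set_gripper(opening, strength=None): finger opening in mm; strength is the grip in N (None keeps the last); returns when the fingers have stopped.
- ctrl.hold(seconds).
- ctrl.inverse_kinematics(position, orientation): joint angles nearest the present ones, or None.
- ctrl.read_camera(name): name is "scene" or "top"; returns a dict with "image" (480x640x3 uint8, red, green, blue), "fx", "fy", "cx", "cy" (pixels), "position" and "attitude" of the camera in the world. Camera axes: x right, y down, z forward; pixel columns grow to the right and rows downward; lengths in mm; the calibration is good to about 2 mm. A picture is of the moment at which its call begins. There is no depth.
A pose or a line that the arm cannot do raises ctrl.IKError and nothing moves.
- ctrl.finish_job(): hands the job in, once; it reports no verdict.
Readings, each from a call of its own:
- ctrl.read_time_s(): time.
- ctrl.read_joint_positions(): joint angles.
- ctrl.read_joint_velocities(): joint speeds.
- ctrl.read_joint_efforts(): joint torques, N m.
- ctrl.read_eef_pos(): TCP position.
- ctrl.read_tool_rot(): TCP orientation.
- ctrl.read_wrist_force(): force on the tool from outside, world axes, zero at the start.
- ctrl.read_wrist_torque(): the same for the moment, N m.
- ctrl.read_grip_width(): finger opening in mm.
Only numpy, scipy, OpenCV 4.12 (cv2) and the standard library are available. Lean on these libraries where they do the work, as an engineer would, in place of code of your own. Each camera call takes 0.05 s, during which the arm holds its last target. There are 200 camera calls.

## Working session

There is one attempt and no reset: what is moved stays moved. The work goes in short steps, each a Python script; the robot and the scene stay as the last script left them, time stands still between calls to the robot, and variables do not carry over. Pictures are saved under pics/ and viewed, about 8 in all and at most 12, crops included, and the job is handed in when it is done.

```bash
ls; mkdir -p pics; python3 - <<'E'
from rig import ctrl
import cv2
for n in ("scene","top"):
    c=ctrl.read_camera(n); cv2.imwrite(f"pics/{n}0.png",c["image"][:,:,::-1])
    print(n,{k:v for k,v in c.items() if k!="image"})
print(ctrl.read_tool_rot(),ctrl.read_eef_pos(),ctrl.read_time_s())
E
```

```text
pics
scene {'fx': 504.3167761501603, 'fy': 504.3167761501603, 'cx': 320.3784368387356, 'cy': 231.55407303763707, 'position': array([1031.07878738,  445.91668863,  885.33219184]), 'attitude': array([-0.16811352,  0.45135471,  0.82524108, -0.29494732])}
top {'fx': 469.764401094676, 'fy': 469.764401094676, 'cx': 328.37712199982394, 'cy': 242.4785452353601, 'position': array([ 335.93601801,  133.1003234 , 1032.20712757]), 'attitude': array([-0.05435104,  0.70633828, -0.70208857,  0.07213765])}
[-0.6930104   0.69374478 -0.13878868  0.13853689] [240.21072107 576.64928596 230.39269829] 0.1
```

View pics/scene0.png

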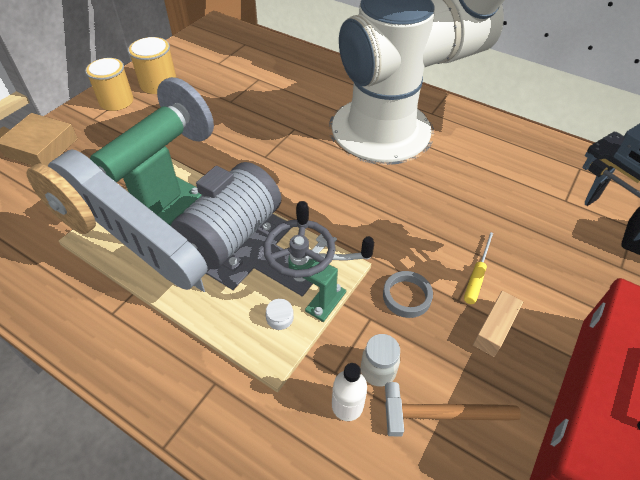

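View pics/top0.png

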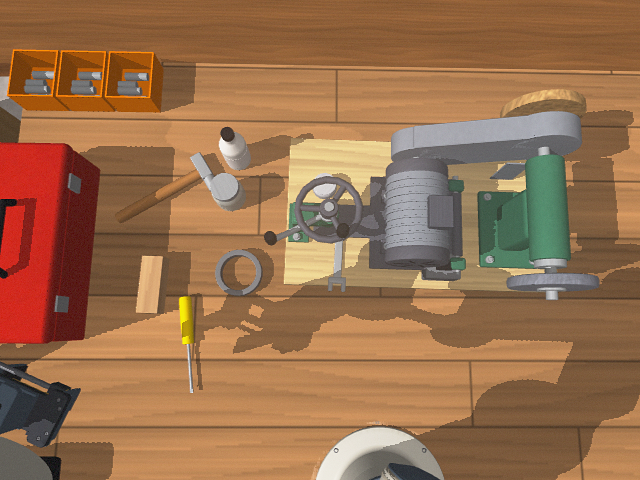

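The top view (up = +x, left = +y) shows the hub near (329,207), the lever knob at (270,238) and the crank handle at (343,230). In the scene view the knob is at (367,246), the handle at (302,212) and the hub at (299,243). I'll refine these with masks.

```bash
cat > h.py <<'E'
import numpy as np, cv2
from scipy.spatial.transform import Rotation as R
def rot(q): return R.from_quat([q[1],q[2],q[3],q[0]])
def ray(c,u,v):
    d=rot(c["attitude"]).apply([(u-c["cx"])/c["fx"],(v-c["cy"])/c["fy"],1.]); return np.array(c["position"]),d/np.linalg.norm(d)
def onz(c,u,v,z):
    p,d=ray(c,u,v); return p+d*(z-p[2])/d[2]
def tri(rs):
    A=sum(np.eye(3)-np.outer(d,d) for p,d in rs); b=sum((np.eye(3)-np.outer(d,d))@p for p,d in rs)
    X=np.linalg.solve(A,b); return X,[np.linalg.norm(np.cross(X-p,d)) for p,d in rs]
def proj(c,X):
    q=rot(c["attitude"]).inv().apply(np.array(X)-c["position"]); return q[0]/q[2]*c["fx"]+c["cx"],q[1]/q[2]*c["fy"]+c["cy"]
def blob(img,u,v,r=18,t=45):
    m=(img.max(2)<t).astype(np.uint8); s=np.zeros_like(m); s[v-r:v+r,u-r:u+r]=1; m*=s
    n,l,st,ce=cv2.connectedComponentsWithStats(m)
    return [(ce[i].round(1).tolist(),st[i].tolist()) for i in range(1,n) if st[i][4]>20]
E
python3 - <<'E'
from rig import ctrl
from h import *
s,t=ctrl.read_camera("scene"),ctrl.read_camera("top")
for c,n,pts in((s,"scene",[(367,246),(302,212)]),(t,"top",[(270,238),(343,230)])):
    for p in pts: print(n,p,[blob(c["image"],*p,t=k) for k in (35,50)])
for k in ((367,246),(270,238)),((302,212),(343,230)),((299,243),(329,207)):
    print(tri([ray(s,*k[0]),ray(t,*k[1])]))
print("knob z166",onz(s,367,246,166),onz(t,270,238,166)," rim",onz(t,328,208,151.5))
a=cv2.resize(s["image"][185:305,240:400],None,fx=5,fy=5,interpolation=cv2.INTER_CUBIC)[:, :,::-1]
b=cv2.resize(t["image"][160:280,250:410],None,fx=5,fy=5,interpolation=cv2.INTER_CUBIC)[:,:,::-1]
cv2.imwrite("pics/c1.png",a);cv2.imwrite("pics/c2.png",b)
E
```

```text
scene (367, 246) [[([365.7, 249.1], [361, 239, 11, 19, 130])], [([366.9, 247.1], [361, 237, 13, 21, 205])]]
scene (302, 212) [[([300.6, 214.8], [297, 203, 10, 22, 138])], [([301.6, 212.8], [296, 202, 12, 23, 228])]]
top (270, 238) [[], []]
top (343, 230) [[], []]
(array([501.65932511, 220.83760678, 160.99447063]), [np.float64(0.5603299084245508), np.float64(0.5603299084245819)])
(array([513.33790548,  85.32244643, 182.7401347 ]), [np.float64(0.3826980648302637), np.float64(0.3826980648303851)])
(array([562.80453815, 110.98783013, 159.51430512]), [np.float64(0.6358196835858703), np.float64(0.6358196835858672)])
knob z166 [505.55148875 221.88786185 166.        ] [500.48082137 220.84264168 166.        ]  rim [563.17536039 112.1344627  151.5       ]
```

View pics/c1.png

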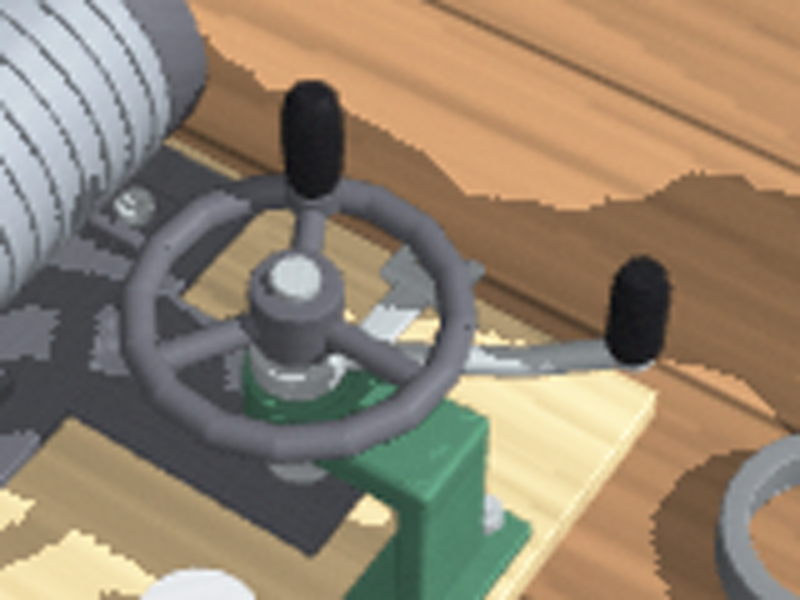

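View pics/c2.png

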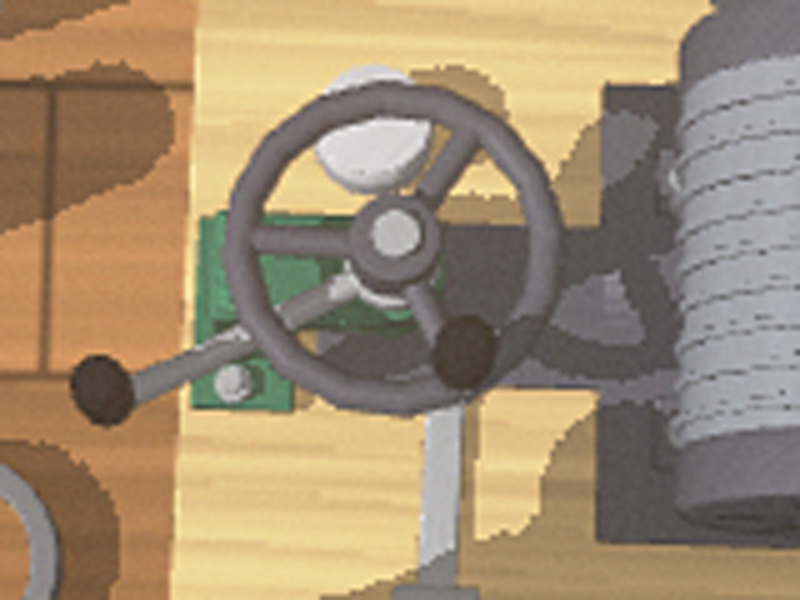

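The crops show the rim centred at about (329,209.5) in the top view and (299.9,248.8) in the scene view. The knob is at (270.6,238) and (367.4,247.2), and the handle at (342.8,230.4) and (302.6,213). The lever sits at about 119° from +x and opens to about 179°, towards the robot.

```bash
cat >> h.py <<'E'
def quat(a):
    "tool down, jaws opening along horizontal direction a (rad)"
    y=np.array([0,0,-1.]); z=np.array([np.cos(a),np.sin(a),0]); x=np.cross(y,z)
    q=R.from_matrix(np.c_[x,y,z]).as_quat(); return np.array([q[3],q[0],q[1],q[2]])
def pol(c,r,a,z): return np.array([c[0]+r*np.cos(a),c[1]+r*np.sin(a),z])
E
python3 - <<'E'
from rig import ctrl
from h import *
s,t=ctrl.read_camera("scene"),ctrl.read_camera("top")
P={}
for n,k in dict(rim=((299.8,248.6),(328.9,209.4)),knob=((367.3,247),(270.6,238)),handle=((302.5,212.9),(342.8,230.2))).items():
    P[n]=tri([ray(s,*k[0]),ray(t,*k[1])]); print(n,P[n])
c=P["rim"][0]
for n in("knob","handle"):
    d=P[n][0]-c; print(n,np.hypot(*d[:2]),np.degrees(np.arctan2(d[1],d[0])))
print(rot(ctrl.read_tool_rot()).as_matrix().round(2))
k=P["knob"][0]
for a0 in (-np.pi/2,np.pi/2):
    for th in (118.6,149,179): 
        th=np.radians(th); print(a0,ctrl.inverse_kinematics(pol(c,125,th,172),quat(th+a0)))
    for aj in (0,45,90,135): print(aj,[ctrl.inverse_kinematics(pol(c,55,x,192),quat(np.radians(aj)+(a0>0)*np.pi)) is not None for x in (0,1.57,3.14,4.7)],ctrl.inverse_kinematics(pol(c,55,3.5,192),quat(np.radians(aj)+(a0>0)*np.pi)))
E
```

```text
rim (array([562.17272168, 111.23621801, 142.39890697]), [np.float64(1.2085227324801542), np.float64(1.2085227324801284)])
knob (array([501.81624222, 220.79023222, 158.32368922]), [np.float64(0.32765722081601956), np.float64(0.3276572208159543)])
handle (array([513.23907724,  85.90344508, 180.58185668]), [np.float64(0.7507294780545716), np.float64(0.7507294780545927)])
knob 125.07992102501652 118.85164194798233
handle 55.102186364308395 -152.62955875645991
[[ 0.92 -0.    0.38]
 [-0.38 -0.    0.92]
 [-0.   -1.   -0.  ]]
-1.5707963267948966 [ 3.05617484e-01  4.54600717e-01  1.60686286e+00 -4.44089210e-16
  1.08012908e+00 -1.93546682e-01]
-1.5707963267948966 [ 2.45830442e-01  3.78278434e-01  1.75049021e+00 -4.44089210e-16
  1.01282401e+00 -7.83913816e-01]
-1.5707963267948966 [ 1.21485358e-01  3.33243723e-01  1.83178996e+00 -4.44089210e-16
  9.76558967e-01 -1.43185768e+00]
0 [True, True, True, True] [ 6.30193197e-02  3.91153656e-01  1.65468813e+00 -4.44089210e-16
  1.09575087e+00  6.30193197e-02]
45 [True, True, True, True] [ 0.06301932  0.39115366  1.65468813  0.          1.09575087 -0.7
[... 426 characters left out ...]
434e-01  1.75049021e+00 -4.44089210e-16
  1.01282401e+00  2.35767884e+00]
1.5707963267948966 [ 1.21485358e-01  3.33243723e-01  1.83178996e+00 -4.44089210e-16
  9.76558967e-01  1.70973498e+00]
0 [True, True, True, False] [ 6.30193197e-02  3.91153656e-01  1.65468813e+00 -4.44089210e-16
  1.09575087e+00 -3.07857333e+00]
45 [True, True, True, True] [ 6.30193197e-02  3.91153656e-01  1.65468813e+00 -4.44089210e-16
  1.09575087e+00  2.41921381e+00]
90 [True, True, True, True] [ 6.30193197e-02  3.91153656e-01  1.65468813e+00 -4.44089210e-16
  1.09575087e+00  1.63381565e+00]
135 [True, True, True, True] [ 6.30193197e-02  3.91153656e-01  1.65468813e+00 -4.44089210e-16
  1.09575087e+00  8.48417483e-01]
```

```bash
cat >> h.py <<'E'
C=np.array([562.,111.5]); TH0=np.radians(118.8)
E
python3 - <<'E'
from rig import ctrl
from h import *
p=ctrl.read_eef_pos(); ctrl.move_linear([p[0],p[1],320],rate=200)
k=pol(C,125,TH0,320); q=quat(TH0-np.pi/2)
ctrl.movep(k,q); ctrl.set_gripper(60,20)
k[2]=240; ctrl.move_linear(k,rate=150)
c=ctrl.read_camera("scene"); cv2.imwrite("pics/k.png",cv2.resize(c["image"][120:300,240:480],None,fx=3,fy=3)[:,:,::-1])
print(ctrl.read_time_s(),ctrl.read_wrist_force(),ctrl.read_eef_pos())
E
```

```text
3.9 [ 0.14007066  0.42067204 -0.29438072] [502.3518271  221.21484521 241.01083787]
```

View pics/k.png

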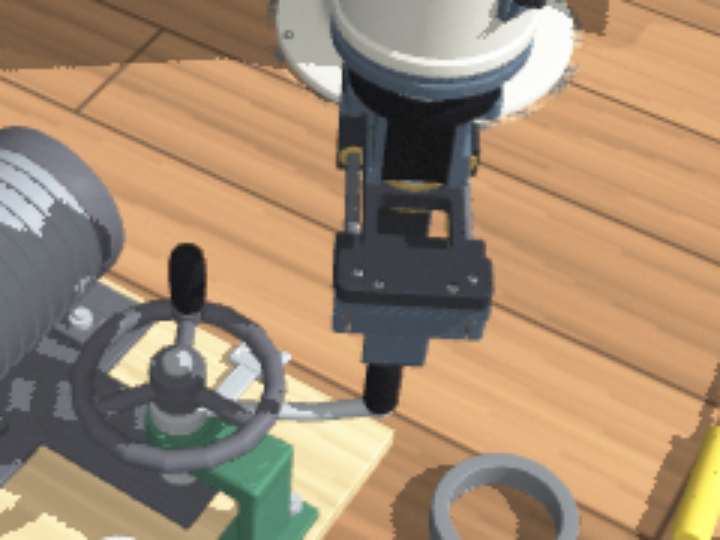

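The gripper is above the knob, which is at (380,388) in the crop and in line with the fingers. I'll descend, grip and swing the lever open.

```bash
python3 - <<'E'
from rig import ctrl
from h import *
k=pol(C,125,TH0,172)
print("hit",ctrl.move_linear(k,rate=80,until_force=10))
ctrl.set_gripper(15,20); print(ctrl.read_grip_width(),ctrl.read_wrist_force().round(1),ctrl.read_time_s())
for i in range(1,10):
    th=TH0+min(0.115*i,1.0); ctrl.move_linear(pol(C,125,th,172),quat(th-np.pi/2),rate=70)
    print(i,ctrl.read_wrist_force().round(1),ctrl.read_eef_pos().round(1))
th=TH0+1.08; print("stop",ctrl.move_linear(pol(C,125,th,172),quat(th-np.pi/2),rate=30,until_force=8))
p=ctrl.read_eef_pos(); print(np.arctan2(p[1]-C[1],p[0]-C[0])-TH0+2*np.pi*0,ctrl.read_wrist_force().round(1),ctrl.read_grip_width(),ctrl.read_time_s())
E
```

```text
hit False
21.339598699209652 [-0.5  0.9  1.1] 5.575
1 [-1.5 -1.6  1.8] [489.5 213.3 172.1]
2 [-0.6 -0.8  1.9] [478.6 204.5 172. ]
3 [ 0.5 -2.4  1.5] [468.6 194.3 172. ]
4 [ 1.2 -3.5  1.4] [459.8 183.1 172. ]
5 [ 1.6 -5.1  1.4] [452.3 170.8 172. ]
6 [ 3.5 -3.9  0.2] [446.2 157.8 172. ]
7 [ 3.6 -3.4  0.6] [441.7 144.1 172. ]
8 [ 3.5 -2.5 -0. ] [438.7 130.1 172. ]
9 [ 4.9 -3.4 -0.5] [437.6 120.2 172. ]
stop True
1.0486731198877322 [0.9 8.  2.1] 21.453186862352236 9.0417
```

The lever reached its stop at an estimated 1.049 rad, so the geometry is good. Next I'll release it, grip the handle and wind 60° while watching forces.

```bash
cat >> h.py <<'E'
PH0=np.radians(207.6); JA=np.radians(-62.4); ZH=192.
def step(ctrl,deg,cc=C,rate=40):
    a=PH0-np.radians(deg); ctrl.move_linear(pol(cc,55,a,ZH-4*deg/360),rate=rate)
    f=ctrl.read_wrist_force(); r=np.array([np.cos(a),np.sin(a)]); t=np.array([-np.sin(a),np.cos(a)])
    print(deg,"tan %.1f rad %.1f z %.1f"%(f[:2]@t,f[:2]@r,f[2])); return f[:2]@t
E
python3 - <<'E'
from rig import ctrl
from h import *
ctrl.set_gripper(50)
p=ctrl.read_eef_pos(); ctrl.move_linear([p[0],p[1],260],rate=200)
q=quat(JA); h=pol(C,55,PH0,260); ctrl.movep(h,q)
print("hit",ctrl.move_linear(pol(C,55,PH0,ZH),rate=80,until_force=10))
f0=ctrl.read_wrist_force(); ctrl.set_gripper(15,30)
print(ctrl.read_grip_width(),f0.round(1),ctrl.read_wrist_force().round(1),ctrl.read_eef_pos().round(1),ctrl.read_time_s())
for d in range(10,70,10): step(ctrl,d)
print(ctrl.read_time_s(),ctrl.read_wrist_torque().round(2))
c=ctrl.read_camera("scene"); cv2.imwrite("pics/w.png",cv2.resize(c["image"][120:300,200:440],None,fx=3,fy=3)[:,:,::-1])
E
```

```text
hit False
22.091254802547287 [-0.8  0.4  0.6] [ 0.5 -1.6  2.5] [513.3  86.  192.1] 14.075
10 tan -1.7 rad -1.7 z 2.4
20 tan -3.0 rad -2.5 z 0.8
30 tan -2.4 rad -3.6 z -0.3
40 tan -2.5 rad -4.9 z -0.3
50 tan -1.8 rad -5.6 z -0.0
60 tan -1.7 rad -5.5 z -0.8
16.425 [-0.37 -0.93  0.02]
```

View pics/w.png

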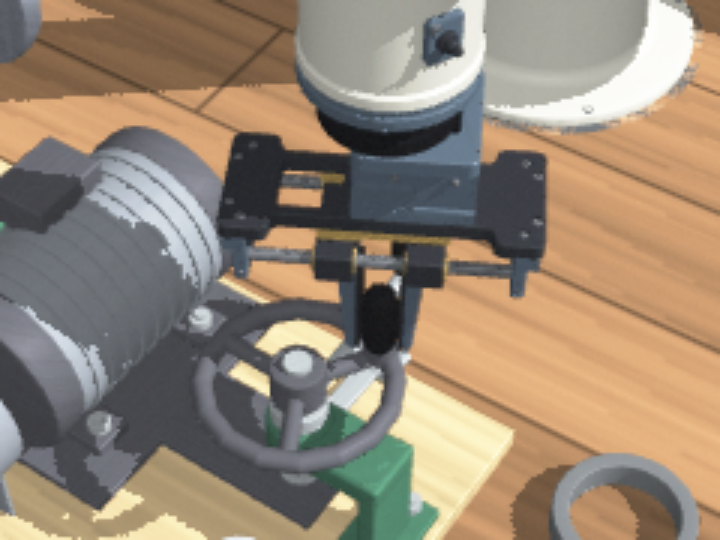

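The fingers hold the handle at (380,318) in the crop and the wheel is turning with it. Standing readings carry friction ambiguity, so I'll use a stop-on-force guard in motion. I'll also shift the assumed centre slightly to relieve the radial load.

```bash
cat >> h.py <<'E'
def comp(f,a):
    r=np.array([np.cos(a),np.sin(a)]); t=np.array([-np.sin(a),np.cos(a)]); return f[:2]@t,f[:2]@r
def gstep(ctrl,d1,pull,cc,rate=40):
    "wind to d1 deg, stop when the tangential pull passes about `pull`"
    a=PH0-np.radians(d1); b,_=comp(ctrl.read_wrist_force(),a)
    hit=ctrl.move_linear(pol(cc,55,a,ZH-4*d1/360),rate=rate,until_force=max(pull-b,3))
    f=ctrl.read_wrist_force(); p=ctrl.read_eef_pos()
    d=d1+(np.degrees(np.arctan2(p[1]-cc[1],p[0]-cc[0])-a)+180)%360-180
    ft,fr=comp(f,PH0-np.radians(d)); print("%.1f base %.1f hit %s tan %.1f rad %.1f z %.1f"%(d,b,hit,ft,fr,f[2])); return hit,d,ft,fr
E
python3 - <<'E'
from rig import ctrl
from h import *
cc=C+[1.5,-.3]
for d in range(80,341,20):
    if gstep(ctrl,d,6.5,cc,45)[0]: break
print(ctrl.read_time_s(),ctrl.read_grip_width())
E
```

```text
95.4 base -3.6 hit True tan -1.9 rad 3.0 z 6.3
16.7417 22.406324545229108
```

```bash
sed -i 's/d=d1+(np.deg/d=d1-((np.deg/; s/+180)%360-180$/+180)%360-180)/' h.py; python3 - <<'E'
from rig import ctrl
from h import *
cc=C+[1.0,-.2]
step(ctrl,74,cc)
for d in range(90,351,20):
    if gstep(ctrl,d,7,cc,45)[0]: break
print(ctrl.read_time_s(),ctrl.read_grip_width())
E
```

```text
74 tan -1.4 rad 0.8 z 4.0
90.2 base -1.1 hit False tan -2.0 rad 1.6 z 3.1
94.2 base -1.3 hit True tan -1.1 rad 2.4 z 6.5
17.875 22.568811875546384
```

```bash
python3 - <<'E'
from rig import ctrl
from h import *
cc=C+[1.0,-.2]
for d in range(114,475,20):
    if gstep(ctrl,d,8,cc,28)[0]: break
print(ctrl.read_time_s(),ctrl.read_grip_width())
E
```

```text
113.9 base -0.2 hit False tan 0.5 rad -0.7 z 2.6
134.3 base 0.2 hit False tan -1.3 rad -2.7 z 1.9
154.2 base -2.1 hit False tan -1.6 rad -4.5 z 1.5
174.3 base -3.0 hit False tan -1.6 rad -5.0 z 2.1
194.4 base -3.2 hit False tan -1.3 rad -5.4 z 2.8
214.4 base -3.1 hit False tan -1.2 rad -4.7 z 1.0
234.3 base -2.7 hit False tan -2.0 rad -4.7 z 2.3
254.3 base -3.5 hit False tan -1.9 rad -2.6 z 2.8
274.3 base -2.7 hit False tan -2.6 rad 3.0 z 5.4
294.0 base -1.4 hit False tan -0.4 rad 5.7 z 5.5
300.1 base 1.6 hit True tan -0.9 rad 3.6 z 4.0
26.6 22.332253936423452
```

```bash
python3 - <<'E'
from rig import ctrl
from h import *
cc=C+[0.6,-.7]
step(ctrl,303,cc,12)
P=6; d=303; n=0
while d<400 and P<=8 and n<14:
    n+=1; hit,d,_,_=gstep(ctrl,d+12,P,cc,14)
    if hit: print("  ^ pull",P,"at",round(d,1)); P+=1
print(ctrl.read_time_s())
E
```

```text
303 tan 1.2 rad 0.6 z 4.4
315.1 base 1.3 hit False tan 0.4 rad 0.2 z 5.0
327.2 base 0.5 hit False tan 0.3 rad 1.4 z 4.8
339.2 base 0.6 hit False tan 1.0 rad 0.9 z 5.2
351.1 base 1.2 hit False tan 1.9 rad 2.4 z 6.3
363.1 base 2.3 hit False tan 2.3 rad 2.1 z 6.8
375.0 base 2.7 hit False tan 2.1 rad 2.2 z 8.2
386.8 base 2.6 hit False tan 3.0 rad 1.4 z 8.3
391.1 base 3.2 hit True tan 0.3 rad 1.1 z 6.7
  ^ pull 6 at 391.1
402.8 base 0.5 hit False tan 3.2 rad 2.1 z 9.9
35.3167
```

```bash
cat > g.py <<'E'
from h import *
def wind(ctrl,d1,pull,cc,z,rate=14):
    a=PH0-np.radians(d1); f0=ctrl.read_wrist_force(); b,_=comp(f0,a)
    hit=ctrl.move_linear(pol(cc,55,a,z),rate=rate,until_force=max(pull-b,3))
    f=ctrl.read_wrist_force(); p=ctrl.read_eef_pos()
    d=d1-((np.degrees(np.arctan2(p[1]-cc[1],p[0]-cc[0])-a)+180)%360-180)
    ft,fr=comp(f,PH0-np.radians(d)); print("%.1f P %.1f base %.1f hit %s tan %.1f rad %.1f z %.1f"%(d,pull,b,hit,ft,fr,f[2])); return hit,d
E
python3 - <<'E'
from rig import ctrl
from g import *
cc=C+[0.5,-.9]; z=ZH-4*400/360+.5
P=8; d=402.8; n=0
while P<=10 and n<9:
    n+=1; hit,d=wind(ctrl,d+12,P,cc,z)
    if hit: P+=1
print(ctrl.read_time_s())
E
```

```text
411.7 P 8.0 base 3.6 hit True tan 0.5 rad 0.4 z 5.7
422.9 P 9.0 base 0.6 hit False tan 6.0 rad -0.0 z 5.1
433.9 P 9.0 base 5.8 hit False tan 5.8 rad -0.9 z 4.4
444.5 P 9.0 base 5.4 hit False tan 6.7 rad 0.6 z 5.1
448.1 P 9.0 base 6.7 hit True tan 1.0 rad 1.2 z 7.4
458.4 P 10.0 base 1.2 hit False tan 7.3 rad 1.7 z 6.0
462.2 P 10.0 base 7.5 hit True tan 0.1 rad 0.3 z 6.6
40.5333
```

```bash
python3 - <<'E'
from rig import ctrl
from g import *
cc=C+[0.5,-.9]; z=ZH-4*400/360+.5
d=462.2
for t in (474,486,498):
    hit,d=wind(ctrl,t,13,cc,z)
    if hit: break
def relax():
    ctrl.set_gripper(30); ctrl.set_gripper(15,30); print("relaxed",ctrl.read_wrist_force().round(1),ctrl.read_grip_width())
relax()
hit,d=wind(ctrl,d+8,11,cc,z,10)
print(ctrl.read_time_s())
E
```

```text
472.2 P 13.0 base 0.1 hit False tan 7.0 rad 3.3 z 4.4
484.1 P 13.0 base 7.6 hit False tan 7.7 rad 3.0 z 3.3
496.0 P 13.0 base 8.2 hit False tan 7.9 rad 5.0 z 2.1
relaxed [-3.3  7.5  1.7] 22.337568018852767
497.6 P 11.0 base 6.3 hit True tan 2.3 rad 1.6 z 5.2
44.3583
```

```bash
python3 - <<'E'
from rig import ctrl
from g import *
cc=C+[0.4,-1.1]; z=ZH-4*400/360+.4
hit,d=wind(ctrl,507,11,cc,z,10)
if not hit: hit,d=wind(ctrl,d+4,12,cc,z,10)
print(ctrl.read_time_s(), ctrl.read_wrist_force().round(1))
E
```

```text
498.2 P 11.0 base 2.6 hit True tan 2.9 rad 1.0 z 5.6
44.7667 [-2.3  2.   5.6]
```

```bash
python3 - <<'E'
from rig import ctrl
from g import *
cc=C+[0.4,-1.1]; z=ZH-4*400/360+.4
for P in (12,13):
    hit,d=wind(ctrl,507,P,cc,z,10)
    if not hit: break
print(ctrl.read_time_s(), ctrl.read_wrist_force().round(1))
E
```

```text
500.7 P 12.0 base 3.0 hit True tan 2.0 rad 2.0 z 7.0
505.9 P 13.0 base 2.2 hit False tan 9.1 rad 8.0 z 2.6
46.0667 [-4.2 11.4  2.6]
```

```bash
python3 - <<'E'
from rig import ctrl
from g import *
ctrl.set_gripper(50)
p=ctrl.read_eef_pos(); ctrl.move_linear([p[0],p[1],262],rate=200)
th=TH0+1.049; ctrl.movep(pol(C,125,th,262),quat(th-np.pi/2))
print("hit",ctrl.move_linear(pol(C,125,th,172),rate=100,until_force=10))
ctrl.set_gripper(15,25); print(ctrl.read_grip_width(),ctrl.read_time_s())
for x in np.linspace(.93,.09,8):
    th=TH0+x; ctrl.move_linear(pol(C,125,th,172),quat(th-np.pi/2),rate=70)
th=TH0-.06; print("stop",ctrl.move_linear(pol(C,125,th,172),quat(th-np.pi/2),rate=25,until_force=13))
p=ctrl.read_eef_pos(); print(np.arctan2(p[1]-C[1],p[0]-C[0])-TH0,ctrl.read_wrist_force().round(1),ctrl.read_time_s())
ctrl.set_gripper(50); p=ctrl.read_eef_pos(); ctrl.move_linear([p[0],p[1],300],rate=200)
ctrl.movep([380,330,320],quat(TH0-np.pi/2))
c=ctrl.read_camera("top"); print(ctrl.read_time_s(),ctrl.read_wrist_force().round(1))
cv2.imwrite("pics/end.png",cv2.resize(c["image"][140:300,230:430],None,fx=4,fy=3.7)[:,:,::-1])
E
```

```text
hit False
21.20757167692343 51.1583
stop True
-0.010976334490591988 [-2.3 -1.   9.9] 54.6583
56.8167 [-0.1  0.3 -0.6]
```

View pics/end.png

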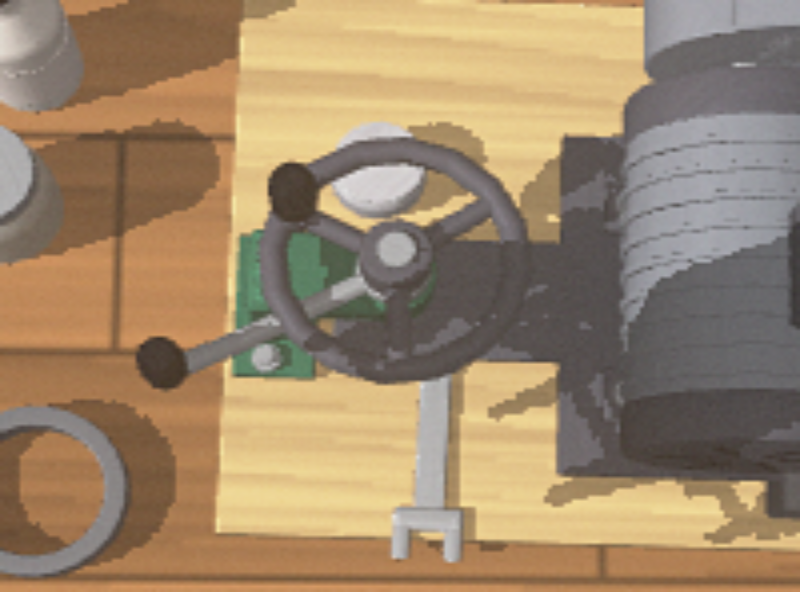

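The lever knob is back at full-image pixel (270.5,237.8), against (270.6,238) at the start, so it is locked. The handle stands at about 58–62°, as wound, and the spanner, tin and tape are undisturbed.

```bash
python3 -c "
from rig import ctrl
print(ctrl.finish_job())"
```

```text
the job is handed in; nothing more can be done
None
```

I swung the lock lever fully open, wound the wheel clockwise about 506° (1.4 turns) until it felt firm, then locked the lever, let go and handed the job in. The clock stood at about 57 s of the 72 s allowed, and no verdict was reported.

- **Lever open:** it met its stop at an estimated 1.049 rad, against 1.05 expected.
- **Belt tension:** I estimate about 11–12 N of pull at the handle.
  - The 11 N and 12 N force stops tripped at about 498° and 501°, and the 13 N stop did not trip up to 506°.
  - A straight line through the rising readings gives about 11.8 N, or roughly 105 N on the motor plate.
- **Lever locked:** it came back to within about 0.01 rad of its locked stop. In the last picture the knob is at the same pixel as at the start.
- **Bench:** the spanner, tin and tape are undisturbed in that picture. The jar and bottle are only partly in view, and the screwdriver, offcut and hammer were outside it. The gripper was clear, with the wrist force near zero.

**What disagreed:**
- Heights triangulated from the two cameras came out about 8 mm low, so I used the stated heights.
- With the arm stopped, the wrist force read low or even negative, up to 9 N just before release. I therefore judged the pull from stop-on-force moves.
- Some of those stops tripped early, from radial, vertical or acceleration loads.
- The last winding step ended with 8 N of radial force, so the pull is an estimate, not a direct reading.

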